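# Fit the strainer, close the spray gun's cup and try the trigger

### The arm

A 7-joint arm with a two-finger parallel gripper is mounted at the origin on the work surface. World frame = base frame: x ahead of the robot, y to its left, z up, the work surface at z = 0. Lengths are in mm, angles in rad, forces in N, time in s.
With the tool pointing down it reaches from about 350 to 900 mm from the base axis. Payload 19.9 kg.
Tool frame: the origin (TCP) lies on the centre line of the jaws, within the pads' length; the fingertips stand arm.nose_length ahead of it and the grasp point (between the pads) lies 5 mm behind it (arm.nose_length is the distance from the TCP to the fingertips, in mm); z points along the fingers, y is the line along which they close (so a half turn about z gives the same grasp; the last joint's range is limited). The gripper opens to 94 mm and grips with 3 to 60 N. Pads are 16 mm wide; open, the fingers measure 119 mm over their backs; the gripper's body (75 mm by 177 mm) begins 78 mm behind the grasp point.
Start: joints at [-1.286, 0.417, -0.01, 1.614, 0.005, 1.111, -0.053], TCP at [200.031, 592.105, 219.425] pointing down, gripper open.
Joint ranges: [-2.81, 2.81], [-0.39, 2.02], [-1.27, 1.25], [0.06, 2.57], [-1.19, 4.33], [0.19, 2], [-2.82, 2.82]. Speed limits (rad/s): [1.89, 1.89, 2.39, 2.39, 3.01, 3.01, 3.01].

### API

Orientations are given as a unit quaternion [x, y, z, w].
In Python, from plant import arm, optics gives the robot as it stands.
- The arm moves only by the tool drive_tool, never from a script. Its argument "series" is text: rows parted by semicolons, each of 5 numbers parted by spaces: the shift along the tool's x, y, z in m, then the turn about the tool's z in rad, then the opening, from -1 (shut) to 1 (fully open). In form: dx dy dz twist fingers; .... A call has exactly 5 rows; each row shifts and turns the commanded pose from where the row before left it, along the tool's axes as they then stand; what a row does not reach is not made up. A row lasts 1/12 s, in which the tool goes at most 41.7 mm and 7.16 degrees, less where a joint would pass 70% of its speed; a pose out of reach is approached as far as the arm can. A call with a gripper value outside its range is refused whole. The fingers move at their own pace and stop on an object; the grip force is fixed at half the most. Time passes only in rows, so rows that do not move let the fingers close, or fill a call up. It gives the time, the measured TCP pose, the force, the opening and the grip force at its end, in the units of the state.
- arm.state(): the state, without advancing time (a new reading comes with each control period).
- optics.camera(name): name is "scene" or "top" or "wrist"; returns a dict with "color" (384x512x3 uint8, red, green, blue), "K" (3x3 intrinsics, pixels), "eye" and "attitude" of the camera in the world. Camera axes: x right, y down, z forward; pixel columns grow to the right and rows downward; lengths in mm; the calibration is good to about 2 mm. A picture is of the moment at which its call begins. There is no depth.
- arm.job_done(): hands the job in; it is judged then, once.
Trained networks look in a picture, given as the dict that the camera call returned (one of the last four; its "shot" number tells which), for a name from the list of things; names that differ only in an ending like _2 or _b are one class to them, and where a whole thing is asked for, a point or a joint stands for the part that bears it (a point fixed in the world has none). Each returns a list of dicts, best first, with "conf" (0 to 1); they miss things now and then, are a little off and sometimes report something else, mostly with a low value. They report only what shows in the picture. A call takes as long as a camera call.
- optics.look_for(picture, target): "pixel" ([column, row] in pixels, amid what is visible of it).
- optics.pinpoint(picture, target): "pixel" ([column, row] in pixels: a listed point, or the origin of a listed thing).
The state is a dict: "t": time; "joint_positions": joint angles; "joint_vel": joint speeds; "joint_torque": joint torques, N m; "tcp_pos": TCP position; "orientation": TCP orientation; "wrist_force": force on the tool from outside, world axes, zero at the start; "ft_torque": the same for the moment, N m; "opening": finger opening in mm; "grasp_force": force on a finger pad.
Only numpy, scipy, OpenCV 4.12 (cv2) and the standard library are available. Lean on these libraries where they do the work, as an engineer would, in place of code of your own. Each camera call takes 0.05 s, during which the arm holds its last target. There are 200 camera calls.

### The job

Get the lacquer spray gun ready: put the slim strainer upright into its open paint cup, swing the captive screw cap back over the cup and screw it fully down. Only then squeeze the trigger fully against the grip, hold it for about a second and let it go. Leave the other things on the bench where they are.

Things in the scene. Friction and masses are not known exactly. Their poses are not given: they have to be found in the camera images.
- gun: aluminium spray gun clamped on its side on a steel base plate (200 x 240 x 12 mm), fixed. Origin: on the table, on the axis of its paint cup; z up. Barrel (28 mm thick, axis 60 mm up) along its y through x = 0, nozzle to +y. Fixed grip (28 mm wide in y, 30 mm high, centre 60 mm up, at y = -85 mm) runs level from the barrel to x = -114 mm, then a 20 mm brass stub.
- cup_mouth (a point): centre of the rim of the round open paint cup that stands on the barrel, 150 mm above the table; mouth and bore 42 mm wide, outside 48 mm, bore 55 mm deep. Axes as the gun's.
- cup_floor (a point): centre of the cup's inner floor, 95 mm above the table.
- yoke (a joint): swing arm that carries the screw cap: 0 = cap exactly over the cup (at its stop), up to 2.0 rad = swung aside. Closing turns it counter-clockwise seen from above. Light friction (0.04 N m), stays where it is left. It can be closed only while the cap is screwed up (cap above about 1.6 rad), otherwise the plug under the cap meets the cup.
- yoke_hinge (a point): vertical pivot axis of the swing arm, 150 mm above the table, 70 mm from the cup's axis along the gun's +y; the cap's axis lies 70 mm from it. At yoke = 0 the cap lies from it along the gun's -y; opening swings the cap clockwise seen from above, to the gun's -x side (the grip's side).
- cap (a joint): turn of the captive black screw cap against the swing arm: 0 = fully down (stop), 2.6 rad = fully up (stop). Turning it clockwise seen from above lowers the value and screws it down, 3.6 mm per rad; friction 0.08 N m; it never comes out of its collar. Starts at 2.0 to 2.5 rad, more than one grasp can turn.
- cap_grip (a point): on the cap's axis, 21 mm above its underside; turns and rises with the cap, 177.5 mm above the table when fully down over the cup. The cap is a ribbed black cylinder 53 mm across (56 over the ribs, which are look only), 28 mm high, a thin steel line on its top. Below it only the steel collar (52 mm across) and a plug (34 mm across, 12 mm long).
- trigger (a joint): squeeze of the sprung steel trigger: 0 = released, 0.26 rad = fully squeezed against its stop. It turns about a vertical pivot near the barrel; the spring resists with about 3 N at first and 8 N at the end at the squeeze point, and returns it when let go.
- squeeze_point (a point): fixed on the gun, 60 mm up, midway across grip and fully squeezed trigger: grip's outer face is 20 mm away along the gun's -y, trigger's outer face 20 mm along +y when squeezed, 34 mm when released. Grip (30 mm high) and trigger (26 mm high) run along the gun's x here: straddle both from above, close along the gun's y. Free below to the base plate, 12 mm up.
- strainer: the slim strainer: white plastic cylinder with grey slots, 22 mm across, 40 mm high, 20 to 35 g, standing upright. Origin: centre of its underside, z up.
- wide_strainer: bystander: wide strainer of the same make, 48 mm across, 45 mm high, too wide for the cup. Origin: centre of its underside.
- tape: bystander: cardboard ring 76 mm across, 24 mm high, lying flat. Origin: centre of its underside.
- sanding_block: bystander: cork block 90 x 50 x 28 mm. Origin: centre of its underside.
- bowl: bystander: black lacquer bowl, 110 mm across, 50 mm high. Origin: centre of its underside.
- lacquer_jar: bystander: black lacquer jar with a pointed top, 72 mm across, 104 mm high. Origin: centre of its underside.
- brush: bystander: brush 170 mm long lying on the table. Origin: below its middle.
- cup: bystander: dark wooden cup, 64 mm across, 70 mm high. Origin: centre of its underside.

How it is judged:
By the outcome, as a careful person would: the job done as asked, in the order asked, and still so for the second after the job is handed in, with the robot touching nothing.
It also fails if it takes over 67 s, if anything falls off the work surface, if the arm or the gripper's body presses on something with over 40 N, if the wrist force passes 120 N, or if a joint passes its speed limit or range.

## Working session

There is one attempt and no reset: what is moved stays moved. The work goes in short steps, Python scripts to look and compute and a tool call to move; the robot and the scene stay as the last step left them, time stands still between calls to the robot, and variables do not carry over. Pictures are saved under pics/ and viewed, at most 13 in all, crops included, and the job is handed in when it is done.

Besides the shell and the picture viewer there is one more tool, called after "Request:" by a JSON object that holds its "method" and its "body". drive_tool: Moves the arm, as the interface text tells. Its arguments: {"type":"object","properties":{"series":{"type":"string"}},"required":["series"]}

```bash
mkdir -p pics; ls; cat > h.py <<'E'
import numpy as np, cv2
from plant import arm, optics
from scipy.spatial.transform import Rotation as R
def Rm(a):
    a=np.array(a,float)
    return a if a.shape==(3,3) else R.from_quat(a).as_matrix()
def ray(p,px):
    d=np.linalg.solve(np.array(p["K"],float),[px[0],px[1],1.]); d=Rm(p["attitude"])@d
    return np.array(p["eye"],float),d/np.linalg.norm(d)
def atz(p,px,z):
    e,d=ray(p,px); return e+d*(z-e[2])/d[2]
def tri(rs):
    A=sum(np.eye(3)-np.outer(d,d) for e,d in rs); b=sum((np.eye(3)-np.outer(d,d))@e for e,d in rs)
    x=np.linalg.solve(A,b); return x,[round(float(np.linalg.norm(np.cross(x-e,d))),1) for e,d in rs]
def proj(p,X):
    c=Rm(p["attitude"]).T@(np.array(X,float)-np.array(p["eye"])); u=np.array(p["K"])@c; return u[:2]/u[2]
def save(p,n): cv2.imwrite("pics/"+n,p["color"][:,:,::-1])
E
python3 - <<'E'
from h import *
np.set_printoptions(precision=1,suppress=True)
ps={n:optics.camera(n) for n in("scene","top","wrist")}
im=np.vstack([ps[n]["color"] for n in("scene","top")])
for n in ps:
    save(ps[n],n+"0.png"); print(n,ps[n]["eye"],ps[n]["attitude"])
for t in["cup_mouth","cup_floor","yoke_hinge","cap_grip","squeeze_point","gun","strainer","wide_strainer","tape","sanding_block","bowl","lacquer_jar","brush","cup"]:
    rs=[]
    for n in ps:
        r=optics.pinpoint(ps[n],t)
        if r:
            print(t,n,np.array(r[0]["pixel"]),round(r[0]["conf"],2),[ (np.array(q["pixel"]).round(),round(q["conf"],2)) for q in r[1:3]])
            if r[0]["conf"]>.4: rs.append(ray(ps[n],r[0]["pixel"]))
    if len(rs)>1: print("   ",*tri(rs))
s=arm.state();print(s["t"],s["tcp_pos"],s["orientation"],s["opening"],arm.nose_length)
cv2.imwrite("pics/both.png",cv2.resize(np.hstack([ps["scene"]["color"],ps["top"]["color"]])[:,:,::-1],(800,300)))
E
```

```text
pics
scene [1243.8 -204.2  957.4] [ 0.8  0.5 -0.2 -0.3]
top [ 407.1   39.6 1213.9] [-0.7  0.7 -0.   0. ]
wrist [125.7 616.3 383.8] [0.8 0.6 0.1 0.1]
cup_mouth scene [304.9 188.8] 0.77 []
cup_mouth top [218.2 163.9] 0.62 []
    [615.1 123.3 144.3] [1.2, 1.2]
cup_floor scene [304.6 202.4] 0.97 []
cup_floor top [222.  163.3] 0.93 []
    [625.8 117.1 105. ] [1.9, 1.9]
yoke_hinge scene [328.8 180.9] 0.57 []
yoke_hinge top [200.  165.4] 0.67 []
    [612.  184.5 145.8] [4.1, 4.1]
cap_grip scene [320.3 148.4] 0.84 []
cap_grip top [194.9 186.9] 0.55 []
    [538.6 191.6 191. ] [3.0, 3.0]
squeeze_point scene [262.9 198.6] 0.81 []
squeeze_point top [248.9 189. ] 0.79 [(array([224., 164.]), 0.55)]
    [547.1  31.1  67. ] [2.8, 2.8]
gun scene [300.2 221.9] 0.95 [(array([302., 191.]), 0.25)]
gun top [229.1 166.1] 0.61 [(array([226., 165.]), 0.32)]
    [631.3 101.8  35.5] [6.3, 6.3]
strainer scene [183.8 209.9] 0.49 []
strainer top [305.4 218.8] 0.59 []
    [ 449.9 -171.    -8.6] [0.5, 0.5]
wide_strainer scene [132.2 226.7] 0.79 [(array([181., 246.]), 0.61), (array([298., 226.]), 0.52)]
wide_strainer top [346.4 213.9] 0.67 []
    [ 466.  -315.5    0.2] [2.2, 2.2]
tape scene [183.  247.9] 0.86 []
tape top [313.5 182.8] 0.62 []
    [ 577.  -201.6   -5.5] [0.4, 0.4]
sanding_block scene [133.4 264.9] 0.64 [(array([414., 212.]), 0.27)]
sanding_block top [349.4 181.3] 0.58 []
    [ 582.5 -331.9   -7.8] [1.8, 1.8]
bowl scene [415.  210.6] 0.67 []
lacquer_jar scene [354.6 136.1] 0.94 []
lacquer_jar top [136.1 252.5] 0.97 []
lacquer_jar wrist [176.5 292.7] 0.73 []
    [343.7 417.5   1.1] [8.9, 8.7, 3.6]
brush scene [199.  181.1] 0.69 []
brush top [288.8 244.5] 0.6 []
    [ 361.9 -107.1   -2.4] [3.0, 3.0]
cup scene [204.2 309.8] 0.84 []
cup top [309.1 131.4] 0.68 []
    [ 764.3 -191.6   -8.3] [1.7, 1.7]
2.25 [200.  592.1 219.4] [ 0.2  1.  -0.   0. ] 93.84169430978802 14.0
```

View picture.

View pics/scene0.png

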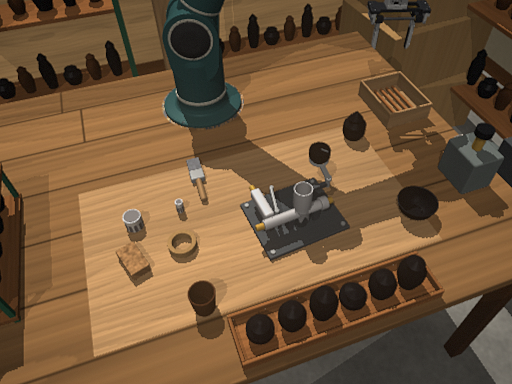

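View pics/top0.png

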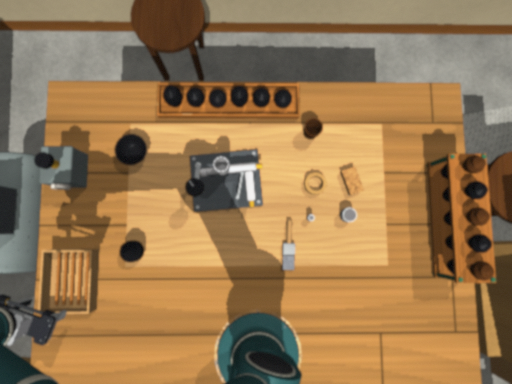

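```bash
python3 - <<'E'
from h import *
s=arm.state();print(np.round(s["orientation"],4),Rm(s["orientation"]).round(3), R.from_quat(s["orientation"]).as_euler("ZYX"))
for k,v in s.items(): print(k,np.round(v,2))
import plant;print([a for a in dir(arm) if a[0]!="_"])
E
```

```text
[ 0.1622  0.9868 -0.      0.    ] [[-0.947  0.32   0.   ]
 [ 0.32   0.947 -0.   ]
 [-0.    -0.    -1.   ]] [ 2.81580018e+00  3.19170372e-05 -3.14150894e+00]
t 2.25
joint_positions [-1.29  0.42 -0.01  1.61  0.    1.11 -0.05]
joint_vel [-0. -0.  0.  0.  0.  0.  0.]
joint_torque [ 0.000e+00 -8.510e+01  6.400e-01 -4.263e+01 -5.000e-02  1.000e-02
 -0.000e+00]
tcp_pos [200.03 592.12 219.42]
orientation [ 0.16  0.99 -0.    0.  ]
wrist_force [-0.54 -0.59  0.63]
ft_torque [ 0.06 -0.01 -0.04]
grasp_force 0.0
opening 93.84
['Unreachable', 'job_done', 'nose_length', 'state']
```

```bash
cat >> h.py <<'E'
def plan(goal,yaw=None,op=1,step=40,tw=.12,start=None,y0=None,n=None):
    """rows from the present pose to goal [x,y,z]; yaw = world angle of tool x (tool down)."""
    s=arm.state(); p=np.array(s["tcp_pos"] if start is None else start,float); X=Rm(s["orientation"])[:,0]
    y=np.arctan2(X[1],X[0]) if y0 is None else y0
    dy=0 if yaw is None else (yaw-y+np.pi)%(2*np.pi)-np.pi
    d=np.array(goal)-p
    N=n or int(max(np.ceil(np.linalg.norm(d)/step),np.ceil(abs(dy)/tw),1)); N=-(-N//5)*5
    t=round(-dy/N,4); rows=[]
    for i in range(N):
        w=(np.array(goal)-p)/(N-i)
        c,sn=np.cos(y),np.sin(y)
        dx=round((c*w[0]+sn*w[1])/1e3,4); dyy=round((sn*w[0]-c*w[1])/1e3,4); dz=round(-w[2]/1e3,4)
        p=p+1e3*np.array([c*dx+sn*dyy,sn*dx-c*dyy,-dz]); y-=t
        rows.append(f"{dx:g} {dyy:g} {dz:g} {t:g} {op:g}")
    for i in range(0,N,5): print("; ".join(rows[i:i+5]))
    print("end",p.round(1),round(y,3)); return p,y
E
python3 - <<'E'
from h import *
p=optics.camera("wrist"); s=arm.state(); T=Rm(s["orientation"])
print((T.T@Rm(p["attitude"])).round(2),(T.T@(p["eye"]-np.array(s["tcp_pos"]))).round(1),p["K"][0])
print("A"); a,y=plan([480,150,330],np.pi/2+.2)
E
```

```text
[[-0.   -0.96 -0.27]
 [ 1.   -0.   -0.  ]
 [ 0.   -0.27  0.96]] [  78.1   -0.7 -164.9] [274.93711187   0.         251.13705668]
A
-0.0271 -0.0219 -0.0074 0.0697 1; -0.0286 -0.02 -0.0074 0.0697 1; -0.0299 -0.018 -0.0074 0.0697 1; -0.0311 -0.0158 -0.0074 0.0697 1; -0.0321 -0.0136 -0.0074 0.0697 1
-0.033 -0.0114 -0.0074 0.0697 1; -0.0337 -0.0091 -0.0074 0.0697 1; -0.0342 -0.0067 -0.0073 0.0697 1; -0.0346 -0.0043 -0.0074 0.0697 1; -0.0348 -0.0019 -0.0073 0.0697 1
-0.0349 0.0006 -0.0074 0.0697 1; -0.0348 0.003 -0.0073 0.0697 1; -0.0345 0.0054 -0.0074 0.0697 1; -0.034 0.0078 -0.0073 0.0697 1; -0.0333 0.0102 -0.0074 0.0697 1
end [480. 150. 330.] 1.77
```

```bash
python3 - <<'E'
from h import *
plan([570,150,320],np.pi/2+.2,step=38)
E
```

```text
-0.0246 -0.015 -0.005 0.0523 1; -0.0254 -0.0137 -0.005 0.0523 1; -0.026 -0.0124 -0.005 0.0523 1; -0.0266 -0.011 -0.005 0.0523 1; -0.0272 -0.0096 -0.005 0.0523 1
-0.0276 -0.0082 -0.005 0.0523 1; -0.028 -0.0067 -0.005 0.0523 1; -0.0284 -0.0052 -0.005 0.0523 1; -0.0286 -0.0037 -0.005 0.0523 1; -0.0287 -0.0022 -0.0051 0.0523 1
-0.0288 -0.0007 -0.005 0.0523 1; -0.0288 0.0008 -0.0051 0.0523 1; -0.0287 0.0023 -0.005 0.0523 1; -0.0286 0.0038 -0.0051 0.0523 1; -0.0284 0.0053 -0.005 0.0523 1
-0.028 0.0067 -0.0051 0.0523 1; -0.0276 0.0082 -0.005 0.0523 1; -0.0272 0.0096 -0.0051 0.0523 1; -0.0266 0.011 -0.005 0.0523 1; -0.0261 0.0125 -0.0051 0.0523 1
end [570. 150. 320.] 1.77
```

Request:
{"method": "drive_tool", "body": {"series": "-0.0246 -0.015 -0.005 0.0523 1; -0.0254 -0.0137 -0.005 0.0523 1; -0.026 -0.0124 -0.005 0.0523 1; -0.0266 -0.011 -0.005 0.0523 1; -0.0272 -0.0096 -0.005 0.0523 1"}}

```text
t: 2.72
tcp_pos: [293.2, 480.4, 244.7]
orientation: [0.291, 0.957, 0.0, -0.0]
wrist_force: [1.6, 0.2, 0.4]
opening: 93.9
grasp_force: 0.0
```

Request:
{"method": "drive_tool", "body": {"series": "-0.0276 -0.0082 -0.005 0.0523 1; -0.028 -0.0067 -0.005 0.0523 1; -0.0284 -0.0052 -0.005 0.0523 1; -0.0286 -0.0037 -0.005 0.0523 1; -0.0287 -0.0022 -0.005 0.0523 1"}}

```text
t: 3.13
tcp_pos: [385.7, 369.9, 269.9]
orientation: [0.413, 0.911, 0.0, 0.0]
wrist_force: [-0.7, 0.1, 0.1]
opening: 94.2
grasp_force: 0.0
```

Request:
{"method": "drive_tool", "body": {"series": "-0.0288 -0.0007 -0.005 0.0523 1; -0.0288 0.0008 -0.005 0.0523 1; -0.0287 0.0023 -0.005 0.0523 1; -0.0286 0.0038 -0.005 0.0523 1; -0.0284 0.0053 -0.005 0.0523 1"}}

```text
t: 3.55
tcp_pos: [478.3, 259.4, 294.9]
orientation: [0.528, 0.849, 0.0, 0.0]
wrist_force: [0.8, 0.6, -0.1]
opening: 94.2
grasp_force: 0.0
```

Request:
{"method": "drive_tool", "body": {"series": "-0.028 0.0067 -0.005 0.0523 1; -0.0276 0.0082 -0.005 0.0523 1; -0.0272 0.0096 -0.005 0.0523 1; -0.0266 0.011 -0.005 0.0523 1; -0.0261 0.0125 -0.005 0.0523 1"}}

```text
t: 3.97
tcp_pos: [570.7, 148.9, 319.9]
orientation: [0.634, 0.773, 0.0, 0.0]
wrist_force: [-0.2, 0.1, 0.1]
opening: 94.1
grasp_force: 0.0
```

```bash
python3 - <<'E'
from h import *
import pickle
p=optics.camera("wrist"); save(p,"w1.png")
d={}
for t in["cup_mouth","cup_floor","yoke_hinge","cap_grip","squeeze_point","gun"]:
    r=optics.pinpoint(p,t)
    for q in r[:2]: print(t,np.round(q["pixel"],1),round(q["conf"],2))
    if r: d[t]=(*ray(p,r[0]["pixel"]),r[0]["conf"])
pickle.dump(d,open("r1.pkl","wb"))
s=arm.state();print(s["t"],np.round(s["joint_positions"],2),s["tcp_pos"])
plan([440,-160,220],.9)
E
```

```text
cup_mouth [278.4 209. ] 0.86
cup_floor [273.1 199.4] 0.76
yoke_hinge [222.7 322.6] 0.7
yoke_hinge [288.2 156.1] 0.67
cap_grip [229.  143.2] 0.92
cap_grip [280.7 211.8] 0.52
squeeze_point [225.2 234.1] 0.9
gun [271.7 181. ] 0.97
4.3167 [-0.66  0.29  0.45  1.59 -0.13  1.29  0.  ] [569.45026196 151.03150067 319.31835201]
-0.0279 -0.0189 0.0099 0.0872 1; -0.0294 -0.0164 0.0099 0.0872 1; -0.0308 -0.0138 0.0099 0.0872 1; -0.0318 -0.011 0.0099 0.0872 1; -0.0327 -0.0082 0.01 0.0872 1
-0.0333 -0.0053 0.0099 0.0872 1; -0.0336 -0.0024 0.01 0.0872 1; -0.0337 0.0005 0.0099 0.0872 1; -0.0335 0.0034 0.01 0.0872 1; -0.033 0.0063 0.0099 0.0872 1
end [ 440. -160.  220.] 0.9
```

View pics/w1.png

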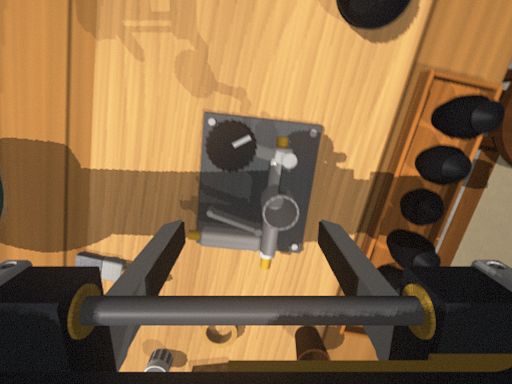

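Request:
{"method": "drive_tool", "body": {"series": "-0.0279 -0.0189 0.0099 0.0872 1; -0.0294 -0.0164 0.0099 0.0872 1; -0.0308 -0.0138 0.0099 0.0872 1; -0.0318 -0.011 0.0099 0.0872 1; -0.0327 -0.0082 0.01 0.0872 1"}}

```text
t: 4.73
tcp_pos: [503.9, -5.7, 269.5]
orientation: [0.786, 0.618, 0.0, -0.0]
wrist_force: [1.3, -0.2, 0.4]
opening: 93.7
grasp_force: 0.0
```

```bash
cat > fit.py <<'E'
from h import *
from scipy.optimize import least_squares
H={"cup_mouth":(0,0,150),"cup_floor":(0,0,95),"yoke_hinge":(0,70,150),"gun":(0,0,0)}
def fit(obs):
    """obs: list of (name,eye,dir). Solve gun x,y,z,yaw, squeeze x, yoke, cap height from all the rays."""
    def pt(n,v):
        c,s=np.cos(v[3]),np.sin(v[3])
        if n=="squeeze_point": g=(v[4],-79,60)
        elif n=="cap_grip": g=(-70*np.sin(v[5]),70-70*np.cos(v[5]),v[6])
        else: g=H[n]
        return np.array([v[0]+c*g[0]-s*g[1],v[1]+s*g[0]+c*g[1],v[2]+g[2]])
    def res(v): return np.concatenate([np.cross(pt(n,v)-e,d) for n,e,d in obs])
    r=least_squares(res,[618,120,0,.14,-83,1.7,185],loss="soft_l1",f_scale=2.5)
    for n,e,d in obs: print(n,round(float(np.linalg.norm(np.cross(pt(n,r.x)-e,d))),1),end="; ")
    print("\nv",r.x.round(3)); 
    for n in("cup_mouth","yoke_hinge","cap_grip","squeeze_point"): print(n,pt(n,r.x).round(1))
    return r.x
E
python3 - <<'E'
from fit import *
import pickle
d=pickle.load(open("r1.pkl","rb")); p=optics.camera("wrist"); save(p,"w2.png")
obs=[(n,a[0],a[1]) for n,a in d.items() if n!="yoke_hinge"]
e=d["gun"][0]
d2={}
for t in["cup_mouth","cup_floor","yoke_hinge","cap_grip","squeeze_point","gun","strainer"]:
    r=optics.pinpoint(p,t)
    for q in r[:2]: print(t,np.round(q["pixel"],1),round(q["conf"],2))
    if r:
        if t=="strainer": print(atz(p,r[0]["pixel"],0))
        else: obs.append((t,*ray(p,r[0]["pixel"])))
pickle.dump(obs,open("obs.pkl","wb"))
fit(obs); print(arm.state()["t"],arm.state()["tcp_pos"])
E
```

```text
cup_mouth [337.5  39.6] 0.93
cup_floor [316.1  57.1] 0.83
squeeze_point [275.4 141.6] 0.83
gun [306.5  65.5] 0.76
strainer [186.3 243.2] 0.43
[ 363.52045726 -109.43333248    0.        ]
cup_mouth 1.3; cup_floor 4.2; cap_grip 0.0; squeeze_point 1.7; gun 3.4; cup_mouth 3.6; cup_floor 5.0; squeeze_point 1.8; gun 4.5; 
v [ 6.13618e+02  1.17466e+02 -1.24800e+00  1.29000e-01 -7.59440e+01
  1.70200e+00  1.34357e+02]
cup_mouth [613.6 117.5 148.8]
yoke_hinge [604.6 186.9 148.8]
cap_grip [534.6 187.  133.1]
squeeze_point [548.4  29.4  58.8]
5.1333 [505.38323583  -4.14074258 270.00411735]
```

Request:
{"method": "drive_tool", "body": {"series": "-0.0333 -0.0053 0.0099 0.0872 1; -0.0336 -0.0024 0.01 0.0872 1; -0.0337 0.0005 0.0099 0.0872 1; -0.0335 0.0034 0.01 0.0872 1; -0.033 0.0063 0.0099 0.0872 1"}}

```text
t: 5.55
tcp_pos: [439.7, -161.4, 220.0]
orientation: [0.901, 0.433, 0.0, 0.0]
wrist_force: [1.0, 0.5, -0.2]
opening: 93.8
grasp_force: 0.0
```

```bash
python3 - <<'E'
from h import *
import pickle
p=optics.camera("wrist"); save(p,"w3.png")
r=optics.pinpoint(p,"strainer"); print(r)
q=optics.look_for(p,"strainer"); print(q)
if r: print(atz(p,r[0]["pixel"],0)); pickle.dump(ray(p,r[0]["pixel"]),open("s1.pkl","wb"))
s=arm.state();print(s["t"],s["tcp_pos"],np.round(s["joint_positions"],2))
E
```

```text
[{'pixel': [271.8, 179.0], 'conf': 0.86}]
[{'pixel': [270.6, 183.2], 'conf': 0.74}]
[ 457.92410001 -187.44938752    0.        ]
5.7 [ 439.37698307 -161.97895319  219.90810496] [-0.39  0.16  0.75  2.01 -0.13  1.02 -0.25]
```

View pics/w3.png

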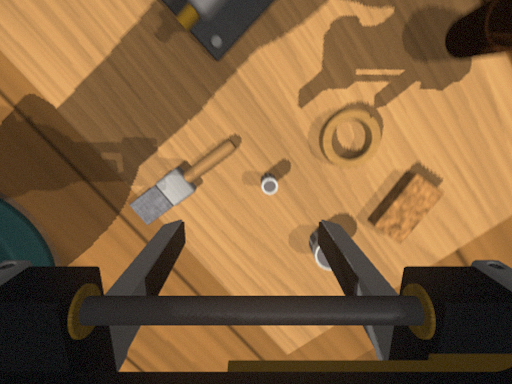

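```bash
python3 - <<'E'
from h import *
plan([452,-182,130],None,step=30)
E
```

```text
-0.0015 0.0045 0.018 0 1; -0.0016 0.0045 0.018 0 1; -0.0015 0.0045 0.018 0 1; -0.0016 0.0044 0.018 0 1; -0.0015 0.0045 0.0179 0 1
end [ 452. -182.  130.] 0.895
```

Request:
{"method": "drive_tool", "body": {"series": "-0.0018 0.0055 0.0225 0 1; -0.0018 0.0055 0.0225 0 1; -0.002 0.0055 0.0225 0 1; -0.002 0.006 0.0225 0 1; 0 0 0 0 1"}}

```text
t: 6.12
tcp_pos: [452.5, -179.6, 127.1]
orientation: [0.9, 0.435, -0.002, -0.001]
wrist_force: [-0.5, 0.5, -0.2]
opening: 93.9
grasp_force: 0.0
```

```bash
python3 - <<'E'
from h import *
import pickle
p=optics.camera("wrist"); save(p,"w4.png")
r=optics.pinpoint(p,"strainer"); print(r); s=arm.state()
print(s["t"],s["tcp_pos"],p["eye"],proj(p,s["tcp_pos"]))
if r: print(atz(p,r[0]["pixel"],0),tri([ray(p,r[0]["pixel"]),pickle.load(open("s1.pkl","rb"))]))
E
```

```text
[{'pixel': [257.2, 190.6], 'conf': 0.69}]
6.2167 [ 453.14491609 -180.02501699  130.39704787] [ 502.3710933  -118.79523902  291.8768    ] [251.19533958 241.99643443]
[ 457.07073669 -185.04125799    0.        ] (array([ 458.85205577, -183.63432293,   11.5515603 ]), [1.2, 1.2])
```

View pics/w4.png

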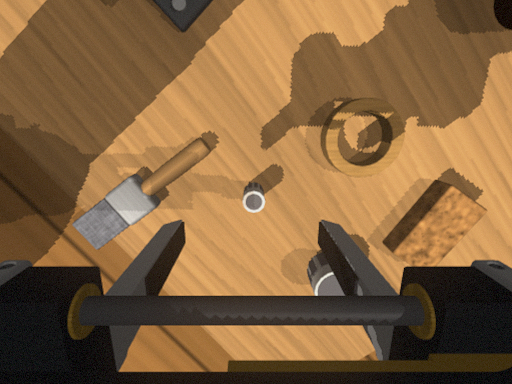

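```bash
python3 - <<'E'
from h import *
p=optics.camera("wrist")
im=cv2.cvtColor(p["color"],cv2.COLOR_RGB2GRAY)
print(atz(p,[254,202.5],40),atz(p,[254,185],0), proj(p,[457,-185,0]),proj(p,[457,-185,40]))
plan([456.5,-184.5,45],None,step=18)
E
```

```text
[ 453.87253913 -184.6951246    40.        ] [ 458.836249   -179.01407907    0.        ] [256.04321997 190.08451178] [256.71748159 200.82612108]
-0.0003 0.001 0.0172 0 1; -0.0003 0.001 0.0172 0 1; -0.0003 0.001 0.0172 0 1; -0.0003 0.001 0.0173 0 1; -0.0004 0.0011 0.0172 0 1
end [ 456.5 -184.6   45. ] 0.899
```

Request:
{"method": "drive_tool", "body": {"series": "0 0.0025 0.026 0 1; 0 0 0.026 0 1; 0 0 0.026 0 1; 0 0 0.026 0 1; 0 0 0 0 -0.45"}}

```text
t: 6.68
tcp_pos: [454.1, -180.9, 24.3]
orientation: [0.901, 0.435, -0.001, -0.001]
wrist_force: [-0.4, -0.2, 0.0]
opening: 89.9
grasp_force: 0.0
```

Request:
{"method": "drive_tool", "body": {"series": "0 0 0 0 -0.45; 0 0 0 0 -0.45; 0 0 0 0 -0.45; 0 0 0 0 -0.45; 0 0 0 0 -0.45"}}

```text
t: 7.1
tcp_pos: [455.5, -182.2, 27.2]
orientation: [0.901, 0.434, 0.001, 0.0]
wrist_force: [-0.0, 0.4, -0.5]
opening: 57.2
grasp_force: 0.0
```

Request:
{"method": "drive_tool", "body": {"series": "0 0 0 0 -0.5; 0 0 0 0 -0.5; 0 0 0 0 -0.5; 0 0 0 0 -0.5; 0 0 0 0 -0.5"}}

```text
t: 7.52
tcp_pos: [454.8, -182.3, 26.2]
orientation: [0.901, 0.434, -0.0, 0.0]
wrist_force: [-0.1, -0.9, 0.1]
opening: 24.7
grasp_force: 0.0
```

Request:
{"method": "drive_tool", "body": {"series": "0 0 0 0 -0.5; 0 0 -0.006 0 -0.5; 0 0 -0.006 0 -0.5; 0 0 -0.006 0 -0.5; 0 0 0 0 -1"}}

```text
t: 7.93
tcp_pos: [455.4, -182.5, 45.6]
orientation: [0.901, 0.434, 0.001, 0.0]
wrist_force: [-2.8, 1.5, 16.8]
opening: 21.3
grasp_force: 30.1
```

Request:
{"method": "drive_tool", "body": {"series": "0 0 0 0 -1; 0 0 0 0 -1; 0 0 0 0 -1; 0 0 0 0 -1; 0 0 0 0 -1"}}

```text
t: 8.35
tcp_pos: [455.6, -182.5, 45.4]
orientation: [0.901, 0.434, 0.001, 0.0]
wrist_force: [-4.6, 2.5, 25.8]
opening: 21.0
grasp_force: 30.3
```

```bash
python3 - <<'E'
from h import *
p=optics.camera("wrist"); save(p,"w5.png")
s=arm.state(); print(s["tcp_pos"],s["opening"],s["grasp_force"],s["t"])
E
```

```text
[ 455.60516962 -182.51690504   45.38181513] 20.616888373002606 30.334427654743195 8.4
```

View pics/w5.png

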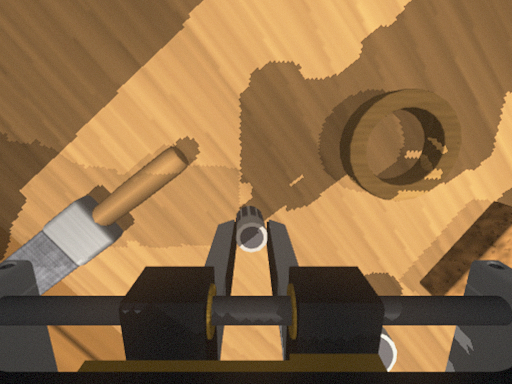

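Request:
{"method": "drive_tool", "body": {"series": "0 0 0 0 -0.45; 0 0 0 0 -0.45; 0.002 0 0.003 0 -0.45; 0 0 0.002 0 -0.45; 0 0 0 0 -1"}}

```text
t: 8.82
tcp_pos: [455.9, -180.5, 38.7]
orientation: [0.901, 0.434, -0.0, -0.0]
wrist_force: [0.1, -0.4, -0.8]
opening: 22.5
grasp_force: 1.4
```

Request:
{"method": "drive_tool", "body": {"series": "0 0 0 0 -1; 0 0 0 0 -1; 0 0 0 0 -1; 0 0 0 0 -1; 0 0 0 0 -1"}}

```text
t: 9.23
tcp_pos: [456.1, -180.8, 39.2]
orientation: [0.901, 0.434, 0.0, 0.0]
wrist_force: [-0.2, -0.5, -0.6]
opening: 21.1
grasp_force: 30.0
```

```bash
python3 - <<'E'
from h import *
a,y=plan([470,-160,235],1.0,op=-1,n=5)
plan([614,110,230],1.7,op=-1,n=10,start=a,y0=y)
E
```

```text
0.005 -0.0004 -0.0392 -0.0205 -1; 0.005 -0.0003 -0.0391 -0.0205 -1; 0.005 -0.0002 -0.0392 -0.0205 -1; 0.005 -0.0001 -0.0391 -0.0205 -1; 0.005 -0 -0.0392 -0.0205 -1
end [ 470. -160.  235.] 1.0
0.0305 -0.0025 0.0005 -0.07 -1; 0.0306 -0.0003 0.0005 -0.07 -1; 0.0305 0.0018 0.0005 -0.07 -1; 0.0304 0.0039 0.0005 -0.07 -1; 0.03 0.0061 0.0005 -0.07 -1
0.0295 0.0081 0.0005 -0.07 -1; 0.0288 0.0102 0.0005 -0.07 -1; 0.0281 0.0122 0.0005 -0.07 -1; 0.0272 0.0141 0.0005 -0.07 -1; 0.026 0.016 0.0005 -0.07 -1
end [614. 110. 230.] 1.7
```

Request:
{"method": "drive_tool", "body": {"series": "0.005 -0.0004 -0.0392 -0.0205 -1; 0.005 -0.0003 -0.0391 -0.0205 -1; 0.005 -0.0002 -0.0392 -0.0205 -1; 0.005 -0.0001 -0.0391 -0.0205 -1; 0.005 0 -0.0392 -0.0205 -1"}}

```text
t: 9.65
tcp_pos: [469.5, -160.0, 236.9]
orientation: [0.877, 0.48, -0.0, 0.0]
wrist_force: [0.6, 0.3, -0.6]
opening: 21.2
grasp_force: 30.0
```

Request:
{"method": "drive_tool", "body": {"series": "0.0305 -0.0025 0.0005 -0.07 -1; 0.0306 -0.0003 0.0005 -0.07 -1; 0.0305 0.0018 0.0005 -0.07 -1; 0.0304 0.0039 0.0005 -0.07 -1; 0.03 0.0061 0.0005 -0.07 -1"}}

```text
t: 10.07
tcp_pos: [542.4, -23.4, 232.6]
orientation: [0.78, 0.626, 0.0, -0.0]
wrist_force: [-0.4, -0.9, -0.9]
opening: 21.1
grasp_force: 30.0
```

Request:
{"method": "drive_tool", "body": {"series": "0.0295 0.0081 0.0005 -0.07 -1; 0.0288 0.0102 0.0005 -0.07 -1; 0.0281 0.0122 0.0005 -0.07 -1; 0.0272 0.0141 0.0005 -0.07 -1; 0.026 0.016 0.0005 -0.07 -1"}}

```text
t: 10.48
tcp_pos: [614.4, 111.5, 229.9]
orientation: [0.659, 0.753, -0.0, -0.0]
wrist_force: [0.2, 0.2, -0.1]
opening: 20.8
grasp_force: 30.0
```

Request:
{"method": "drive_tool", "body": {"series": "0 0 0 0 -1; 0 0 0 0 -1; 0 0 0 0 -1; 0 0 0 0 -1; 0 0 0 0 -1"}}

```text
t: 10.9
tcp_pos: [613.8, 109.0, 230.2]
orientation: [0.661, 0.751, 0.0, 0.0]
wrist_force: [-0.4, -0.2, -0.7]
opening: 20.9
grasp_force: 30.0
```

```bash
python3 - <<'E'
from fit import *
import pickle
obs=pickle.load(open("obs.pkl","rb")); 
p=optics.camera("wrist"); save(p,"w6.png"); s=arm.state(); print(s["tcp_pos"],s["opening"])
b=[]
for t in["cup_mouth","yoke_hinge","cap_grip","squeeze_point","gun"]:
    r=optics.pinpoint(p,t)
    for q in r[:2]: print(t,np.round(q["pixel"],1),round(q["conf"],2))
    if r and r[0]["conf"]>.5: b.append((t,*ray(p,r[0]["pixel"])))
pickle.dump(b,open("b6.pkl","wb"))
fit(obs+b); fit(b+[o for o in obs if o[0] in("cup_mouth","cap_grip","squeeze_point")])
s=arm.state();print(s["t"],s["tcp_pos"],np.round(s["joint_positions"],2),s["opening"])
E
```

```text
[613.81313636 109.20237181 230.23655723] 21.052117992897276
cup_mouth [252.7 193.8] 0.67
cup_mouth [ 83.2 279.8] 0.15
yoke_hinge [256.8 117.2] 0.64
cap_grip [160.2  99.8] 0.87
squeeze_point [193.9 234.5] 0.67
gun [255.8 163.9] 0.84
cup_mouth 2.7; cup_floor 5.1; cap_grip 1.9; squeeze_point 1.9; gun 3.6; cup_mouth 2.1; cup_floor 6.2; squeeze_point 1.6; gun 3.4; cup_mouth 0.8; yoke_hinge 2.7; cap_grip 1.7; squeeze_point 2.9; gun 5.2; 
v [ 6.15075e+02  1.17200e+02 -1.07800e+00  1.23000e-01 -7.71230e+01
  1.74900e+00  1.81729e+02]
cup_mouth [615.1 117.2 148.9]
yoke_hinge [606.5 186.7 148.9]
cap_grip [536.6 190.5 180.7]
squeeze_point [548.2  29.3  58.9]
cup_mouth 2.1; yoke_hinge 2.1; cap_grip 1.8; squeeze_point 2.5; gun 4.0; cup_mouth 3.8; cap_grip 1.9; squeeze_point 1.9; cup_mouth 0.9; squeeze_point 1.8; 
v [ 6.16379e+02  1.17476e+02 -1.06800e+00  1.30000e-01 -7.90070e+01
  1.75400e+00  1.84592e+02]
cup_mouth [616.4 117.5 148.9]
yoke_hinge [607.3 186.9 148.9]
cap_grip [537.4 190.6 183.5]
squeeze_point [548.3  28.9  58.9]
11.2 [613.92436571 109.86970866 230.07921718] [-0.58  0.44  0.47  1.62 -0.21  1.14  0.08] 21.245162704946377
```

View pics/w6.png

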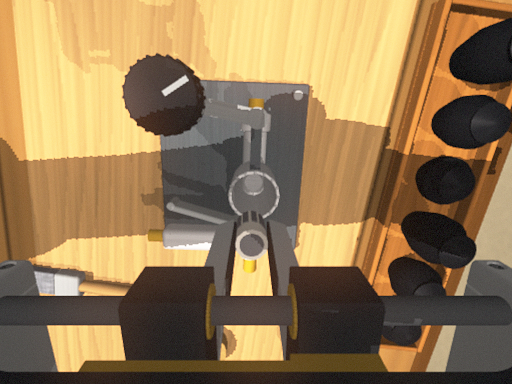

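```bash
python3 - <<'E'
from h import *
a,y=plan([615.5,117.3,195],None,op=-1,n=5)
plan([615.5,117.3,167],None,op=-1,n=5,start=a,y0=y)
E
```

```text
0.0014 0.0005 0.007 0 -1; 0.0014 0.0005 0.007 0 -1; 0.0015 0.0005 0.007 0 -1; 0.0014 0.0005 0.007 0 -1; 0.0015 0.0005 0.0071 0 -1
end [615.5 117.3 195. ] 1.7
-0 0 0.0056 0 -1; -0 0 0.0056 0 -1; -0 0 0.0056 0 -1; -0 0 0.0056 0 -1; -0 0 0.0056 0 -1
end [615.5 117.3 167. ] 1.7
```

Request:
{"method": "drive_tool", "body": {"series": "0.0018 0.0006 0.009 0 -1; 0.0018 0.0006 0.009 0 -1; 0.0018 0.0006 0.009 0 -1; 0.0018 0.0006 0.008 0 -1; 0 0 0 0 -1"}}

```text
t: 11.62
tcp_pos: [614.5, 118.0, 192.6]
orientation: [0.66, 0.752, -0.001, -0.001]
wrist_force: [-0.1, -0.4, -0.8]
opening: 20.9
grasp_force: 30.0
```

Request:
{"method": "drive_tool", "body": {"series": "0 0 0.007 0 -1; 0 0 0.007 0 -1; 0 0 0.007 0 -1; 0 0 0.007 0 -1; 0 0 0 0 -1"}}

```text
t: 12.03
tcp_pos: [614.8, 117.3, 165.4]
orientation: [0.66, 0.751, -0.001, -0.0]
wrist_force: [-0.1, -0.2, -0.3]
opening: 21.4
grasp_force: 30.0
```

Request:
{"method": "drive_tool", "body": {"series": "0 0 0 0 -1; 0 0 0 0 -0.4; 0 0 0 0 -0.4; 0 0 0 0 -0.4; 0 0 0 0 -0.4"}}

```text
t: 12.45
tcp_pos: [615.5, 117.5, 167.3]
orientation: [0.66, 0.751, 0.0, 0.0]
wrist_force: [0.5, -0.2, 1.3]
opening: 28.4
grasp_force: 0.0
```

Request:
{"method": "drive_tool", "body": {"series": "0 0 0 0 -0.3; 0 0 0 0 -0.3; 0 0 -0.02 0 -0.3; 0 0 -0.03 0 -0.3; 0 0 -0.03 0 0"}}

```text
t: 12.87
tcp_pos: [614.9, 117.3, 247.5]
orientation: [0.66, 0.751, -0.001, -0.0]
wrist_force: [-0.6, 1.1, 0.4]
opening: 36.9
grasp_force: 0.0
```

```bash
python3 - <<'E'
from h import *
p=optics.camera("wrist"); s=arm.state(); print(s["t"],s["tcp_pos"],s["opening"])
c=p["color"][60:320,100:400]; save(p,"w7.png"); cv2.imwrite("pics/w7c.png",cv2.resize(c[:,:,::-1],None,fx=2,fy=2,interpolation=cv2.INTER_CUBIC))
E
```

```text
12.9167 [617.27906677 117.45516834 254.08173438] 40.180230972082455
```

View pics/w7c.png

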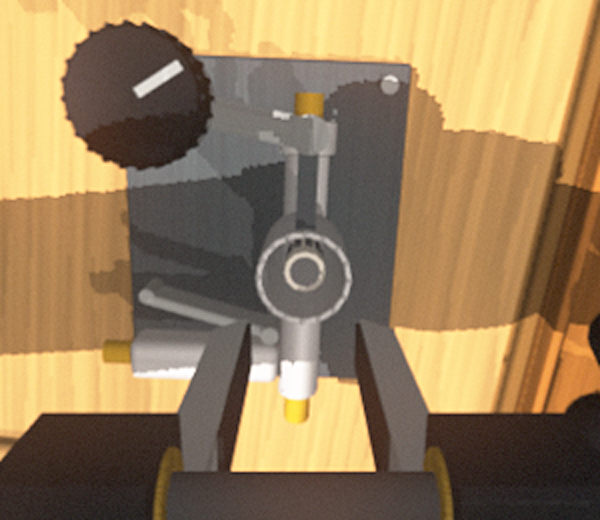

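```bash
python3 - <<'E'
from h import *
plan([537,190,250],.5,op=.6,n=10)
E
```

```text
0.0082 -0.007 0.0004 0.12 0.6; 0.0073 -0.008 0.0004 0.12 0.6; 0.0063 -0.0088 0.0004 0.12 0.6; 0.0052 -0.0095 0.0004 0.12 0.6; 0.0041 -0.01 0.0004 0.12 0.6
0.0028 -0.0104 0.0004 0.12 0.6; 0.0016 -0.0107 0.0004 0.12 0.6; 0.0003 -0.0108 0.0004 0.12 0.6; -0.0011 -0.0108 0.0004 0.12 0.6; -0.0023 -0.0106 0.0005 0.12 0.6
end [537. 190. 250.] 0.5
```

Request:
{"method": "drive_tool", "body": {"series": "0.0082 -0.007 0.0004 0.12 0.6; 0.0073 -0.008 0.0004 0.12 0.6; 0.0063 -0.0088 0.0004 0.12 0.6; 0.0052 -0.0095 0.0004 0.12 0.6; 0.0041 -0.01 0.0004 0.12 0.6"}}

```text
t: 13.33
tcp_pos: [574.9, 154.0, 244.9]
orientation: [0.854, 0.52, 0.0, -0.0]
wrist_force: [-0.2, 0.5, -0.4]
opening: 72.9
grasp_force: 0.0
```

Request:
{"method": "drive_tool", "body": {"series": "0.0028 -0.0104 0.0004 0.12 0.6; 0.0016 -0.0107 0.0004 0.12 0.6; 0.0003 -0.0108 0.0004 0.12 0.6; -0.0011 -0.0108 0.0004 0.12 0.6; -0.0023 -0.0106 0.0005 0.12 0.6"}}

```text
t: 13.75
tcp_pos: [534.8, 190.3, 242.8]
orientation: [0.97, 0.245, 0.0, -0.0]
wrist_force: [-0.4, 0.4, 0.2]
opening: 75.5
grasp_force: 0.0
```

Request:
{"method": "drive_tool", "body": {"series": "0 0 0 0 0.6; 0 0 0 0 0.6; 0 0 0 0 0.6; 0 0 0 0 0.6; 0 0 0 0 0.6"}}

```text
t: 14.17
tcp_pos: [535.6, 189.3, 242.9]
orientation: [0.969, 0.248, 0.0, 0.0]
wrist_force: [-0.0, -1.1, 0.0]
opening: 75.0
grasp_force: 0.0
```

```bash
python3 - <<'E'
from fit import *
import pickle
obs=pickle.load(open("obs.pkl","rb")); obs=[o for o in obs if o[0] in("cup_mouth","cap_grip","squeeze_point")]; b=pickle.load(open("b6.pkl","rb"))
p=optics.camera("wrist"); save(p,"w8.png"); s=arm.state(); print(s["tcp_pos"],s["opening"],np.round(s["joint_positions"],2))
for t in["cup_mouth","yoke_hinge","cap_grip"]:
    r=optics.pinpoint(p,t)
    for q in r[:2]: print(t,np.round(q["pixel"],1),round(q["conf"],2))
    if r and r[0]["conf"]>.5: b.append((t,*ray(p,r[0]["pixel"])))
pickle.dump(b,open("b8.pkl","wb")); 
v=fit(b+obs)
# dark disc of the cap
g=p["color"].max(axis=2); m=(g<70).astype(np.uint8); m[250:]=0
n,l,st,ce=cv2.connectedComponentsWithStats(m); 
for k in np.argsort(-st[1:,4])[:4]+1: print(st[k],ce[k])
X=Rm(s["orientation"])[:,0]; print(np.arctan2(X[1],X[0]), arm.state()["t"])
E
```

```text
[535.47755889 189.4236519  242.88995279] 75.17705778000561 [-0.95  0.35  0.71  1.75 -0.25  1.13 -1.24]
cup_mouth [357.6 161. ] 0.77
yoke_hinge [291.5 133.5] 0.75
cap_grip [251.2 209.2] 0.96
cup_mouth 2.5; yoke_hinge 1.5; cap_grip 1.3; squeeze_point 2.7; gun 3.8; cup_mouth 0.6; yoke_hinge 1.3; cap_grip 0.6; cup_mouth 4.2; cap_grip 2.7; squeeze_point 1.9; cup_mouth 0.6; squeeze_point 1.7; 
v [ 6.16869e+02  1.17266e+02 -1.64100e+00  1.27000e-01 -7.92980e+01
  1.74700e+00  1.88526e+02]
cup_mouth [616.9 117.3 148.4]
yoke_hinge [608.  186.7 148.4]
cap_grip [538.1 190.2 186.9]
squeeze_point [548.2  28.9  58.4]
[ 218  148  133  102 7336] [282.70678844 199.17979826]
[   8  189   73   54 3030] [ 44.09471947 216.27161716]
[ 286   79  127   88 2998] [342.1581054  120.94629753]
[ 99   0  65  13 624] [131.88942308   4.99839744]
0.5010218720341176 14.3667
```

View pics/w8.png

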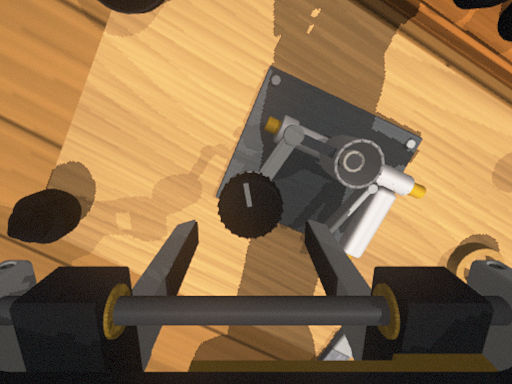

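Request:
{"method": "drive_tool", "body": {"series": "0.0026 0 0.015 0 0.6; 0 0 0.015 0 0.6; 0 0 0.015 0 0.6; 0 0 0.015 0 0.6; 0 0 0 0 0.2"}}

```text
t: 14.78
tcp_pos: [536.3, 190.8, 180.5]
orientation: [0.969, 0.248, -0.002, 0.0]
wrist_force: [-0.0, 0.5, -0.2]
opening: 71.2
grasp_force: 0.0
```

Request:
{"method": "drive_tool", "body": {"series": "0 0 0 0 -0.2; 0 0 0 0 -0.2; 0 0 0 0 -0.2; 0 0 0 0 -0.2; 0 0 0 0 -0.2"}}

```text
t: 15.2
tcp_pos: [537.8, 191.4, 183.7]
orientation: [0.969, 0.248, 0.001, -0.0]
wrist_force: [-0.5, 0.2, 4.8]
opening: 52.6
grasp_force: 30.0
```

```bash
python3 - <<'E'
from h import *
s=arm.state(); print(s["t"],s["tcp_pos"],s["opening"],s["grasp_force"],np.round(s["wrist_force"],1))
E
```

```text
15.2 [537.78234272 191.42926738 183.66362791] 52.617299452917386 30.001609325408936 [-0.5  0.2  4.8]
```

Request:
{"method": "drive_tool", "body": {"series": "-0.004 0.0072 0 -0.1173 -0.2; -0.004 0.0072 0 -0.1173 -0.2; -0.004 0.0072 0 -0.1173 -0.2; -0.004 0.0072 0 -0.1173 -0.2; -0.004 0.0072 0 -0.1173 -0.2"}}

```text
t: 15.62
tcp_pos: [546.6, 151.5, 183.6]
orientation: [0.854, 0.52, 0.0, -0.0]
wrist_force: [-2.5, 0.3, 7.7]
opening: 52.7
grasp_force: 30.0
```

```bash
cat >> h.py <<'E'
def arc(H=(608,186.7)):
    s=arm.state(); d=np.array(s["tcp_pos"][:2])-H; X=Rm(s["orientation"])[:,0]
    print(s["t"],np.round(s["tcp_pos"],1),"r",np.hypot(*d).round(1),"yoke left",round((-1.444-np.arctan2(d[1],d[0]))%(2*np.pi),3),"yaw",round(np.arctan2(X[1],X[0]),3),"F",np.round(s["wrist_force"],1),"M",np.round(s["ft_torque"],2),"op",round(s["opening"],1),"g",round(s["grasp_force"],1),"j7",round(s["joint_positions"][6],2))
E
python3 -c "
from h import *
arc()"
```

```text
15.6167 [546.6 151.5 183.6] r 70.8 yoke left 1.177 yaw 1.093 F [-2.5  0.3  7.7] M [0.01 0.65 0.1 ] op 52.7 g 30.0 j7 -0.59
```

Request:
{"method": "drive_tool", "body": {"series": "-0.004 0.0072 0 -0.1173 -0.2; -0.004 0.0072 0 -0.1173 -0.2; -0.004 0.0072 0 -0.1173 -0.2; -0.004 0.0072 0 -0.1173 -0.2; -0.004 0.0072 0 -0.1173 -0.2"}}

```text
t: 16.03
tcp_pos: [576.4, 122.8, 183.6]
orientation: [0.668, 0.744, -0.0, 0.0]
wrist_force: [-3.0, -2.4, 6.7]
opening: 52.5
grasp_force: 30.0
```

Request:
{"method": "drive_tool", "body": {"series": "-0.004 0.0072 0 -0.1173 -0.2; -0.004 0.0072 0 -0.1173 -0.2; -0.004 0.0072 0 -0.1173 -0.2; -0.004 0.0072 0 -0.1173 -0.2; 0 0 0 0 -0.2"}}

```text
t: 16.45
tcp_pos: [609.5, 115.0, 183.6]
orientation: [0.476, 0.879, -0.0, 0.001]
wrist_force: [0.1, -4.9, 6.1]
opening: 52.5
grasp_force: 30.0
```

```bash
python3 -c "
from h import *
arc()"
```

```text
16.45 [609.5 115.  183.6] r 71.7 yoke left 0.106 yaw 2.15 F [ 0.1 -4.9  6.1] M [-1.18  0.14  0.02] op 52.5 g 30.0 j7 0.48
```

Request:
{"method": "drive_tool", "body": {"series": "-0.0018 0.0032 0 -0.05 -0.2; -0.0018 0.0032 0 -0.05 -0.2; -0.0005 0.001 0 0 -0.2; -0.0005 0.001 0 0 -0.2; 0 0 0 0 -0.2"}}

```text
t: 16.87
tcp_pos: [616.6, 115.5, 183.3]
orientation: [0.435, 0.9, -0.001, -0.001]
wrist_force: [-12.7, -8.6, 11.6]
opening: 52.8
grasp_force: 30.0
```

```bash
python3 -c "
from h import *
arc()"
```

```text
16.8667 [616.6 115.5 183.3] r 71.7 yoke left 0.006 yaw 2.241 F [-12.7  -8.6  11.6] M [-2.28  2.98  0.02] op 52.8 g 30.0 j7 0.57
```

Request:
{"method": "drive_tool", "body": {"series": "0 -0.0007 0.0004 0.12 -0.2; 0 0 0.0004 0.12 -0.2; 0 0 0.0004 0.12 -0.2; 0 0 0.0004 0.12 -0.2; 0 0 0.0004 0.12 -0.2"}}

```text
t: 17.28
tcp_pos: [615.8, 115.3, 181.2]
orientation: [0.684, 0.73, -0.002, -0.0]
wrist_force: [-12.8, -7.9, 10.5]
opening: 52.3
grasp_force: 30.0
```

```bash
python3 -c "
from h import *
arc()"
```

```text
17.2833 [615.8 115.3 181.2] r 71.8 yoke left 0.018 yaw 1.635 F [-12.8  -7.9  10.5] M [-2.02  3.26  0.07] op 52.3 g 30.0 j7 0.02
```

Turning well, forces steady. Continue.

Request:
{"method": "drive_tool", "body": {"series": "0 0 0.0004 0.12 -0.2; 0 0 0.0004 0.12 -0.2; 0 0 0.0004 0.12 -0.2; 0 0 0.0004 0.12 -0.2; 0 0 0.0004 0.12 -0.2"}}

```text
t: 17.7
tcp_pos: [615.2, 115.5, 179.0]
orientation: [0.869, 0.495, -0.002, -0.0]
wrist_force: [-16.1, -7.3, 11.8]
opening: 52.7
grasp_force: 30.0
```

Request:
{"method": "drive_tool", "body": {"series": "0 0 0.0004 0.12 -0.2; 0 0 0.0004 0.12 -0.2; 0 0 0.0004 0.12 -0.2; 0 0 0.0004 0.12 -0.2; 0 0 0.0004 0.12 -0.2"}}

```text
t: 18.12
tcp_pos: [614.8, 116.0, 176.8]
orientation: [0.976, 0.216, -0.002, -0.0]
wrist_force: [-18.3, -4.8, 12.5]
opening: 52.6
grasp_force: 30.0
```

```bash
python3 -c "
from h import *
arc()"
```

```text
18.1167 [614.8 116.  176.8] r 71.0 yoke left 0.031 yaw 0.436 F [-18.3  -4.8  12.5] M [-1.24  4.78  0.08] op 52.6 g 30.0 j7 -1.04
```

Request:
{"method": "drive_tool", "body": {"series": "0 0 0.0004 0.08 -0.2; 0 0 0.0003 0.08 -0.2; 0 0 0.0003 0.08 -0.2; 0 0 0.0003 0.08 -0.2; 0 0 0 0 -0.2"}}

```text
t: 18.53
tcp_pos: [614.8, 116.4, 175.5]
orientation: [0.998, 0.058, -0.003, 0.0]
wrist_force: [-20.1, -4.4, 14.7]
opening: 53.0
grasp_force: 30.0
```

```bash
python3 -c "
from h import *
arc()"
```

```text
18.5333 [614.8 116.4 175.5] r 70.7 yoke left 0.031 yaw 0.117 F [-20.1  -4.4  14.7] M [-0.86  4.96 -0.06] op 53.0 g 30.0 j7 -1.32
```

Request:
{"method": "drive_tool", "body": {"series": "0 0 0.0003 0.08 -0.2; 0 0 0.0003 0.08 -0.2; 0 0 0.0003 0.08 -0.2; 0 0 0 0.06 -0.2; 0 0 0 0 -0.2"}}

```text
t: 18.95
tcp_pos: [616.0, 116.3, 175.0]
orientation: [0.996, -0.091, -0.001, 0.001]
wrist_force: [-10.3, -5.2, 8.4]
opening: 52.5
grasp_force: 30.0
```

```bash
python3 -c "
from h import *
arc()"
```

```text
18.95 [616.  116.3 175. ] r 70.8 yoke left 0.013 yaw -0.182 F [-10.3  -5.2   8.4] M [-1.1   2.52  0.51] op 52.5 g 30.0 j7 -1.58
```

Request:
{"method": "drive_tool", "body": {"series": "0 0 0 0.08 -0.2; 0 0 0 0.08 -0.2; 0 0 0 0.08 -0.2; 0 0 0 0.08 -0.2; 0 0 0 0 -0.2"}}

```text
t: 19.37
tcp_pos: [617.0, 113.3, 175.3]
orientation: [0.968, -0.25, 0.001, 0.002]
wrist_force: [-2.3, -16.9, 6.0]
opening: 52.4
grasp_force: 30.0
```

```bash
python3 -c "
from h import *
arc()"
```

```text
19.3667 [617.  113.3 175.3] r 74.0 yoke left 0.004 yaw -0.505 F [ -2.3 -16.9   6. ] M [-4.3   0.69  0.7 ] op 52.4 g 30.0 j7 -1.86
```

Request:
{"method": "drive_tool", "body": {"series": "0 0 0 0 0.4; 0 0 0 0 0.4; 0 0 0 0 0.4; 0 0 -0.005 0 0.4; 0 0 -0.02 0 0.4"}}

```text
t: 19.78
tcp_pos: [615.7, 117.5, 198.0]
orientation: [0.969, -0.246, -0.002, 0.001]
wrist_force: [-0.5, 0.7, 0.9]
opening: 65.7
grasp_force: 0.0
```

```bash
python3 - <<'E'
from h import *
arc(); plan([585,20,250],.127+np.pi/2,op=.4)
E
```

```text
19.7833 [615.7 117.5 198. ] r 69.7 yoke left 0.016 yaw -0.497 F [-0.5  0.7  0.9] M [ 0.06  0.18 -0.05] op 65.7 g 0.0 j7 -1.87
0.001 0.005 -0.0026 -0.1097 0.4; 0.0004 0.0051 -0.0026 -0.1097 0.4; -0.0001 0.0051 -0.0026 -0.1097 0.4; -0.0007 0.0051 -0.0026 -0.1097 0.4; -0.0013 0.005 -0.0026 -0.1097 0.4
-0.0018 0.0048 -0.0026 -0.1097 0.4; -0.0023 0.0046 -0.0026 -0.1097 0.4; -0.0028 0.0043 -0.0026 -0.1097 0.4; -0.0032 0.0039 -0.0026 -0.1097 0.4; -0.0036 0.0036 -0.0026 -0.1097 0.4
-0.004 0.0031 -0.0026 -0.1097 0.4; -0.0043 0.0027 -0.0026 -0.1097 0.4; -0.0046 0.0022 -0.0026 -0.1097 0.4; -0.0048 0.0017 -0.0026 -0.1097 0.4; -0.005 0.0011 -0.0026 -0.1097 0.4
-0.0051 0.0006 -0.0026 -0.1097 0.4; -0.0051 0 -0.0026 -0.1097 0.4; -0.0051 -0.0005 -0.0026 -0.1097 0.4; -0.005 -0.0011 -0.0026 -0.1097 0.4; -0.0048 -0.0016 -0.0026 -0.1097 0.4
end [585.  20. 250.] 1.697
```

```bash
python3 - <<'E'
from h import *
s=arm.state(); p=np.array(s["tcp_pos"]); p[2]+=35
plan([544.5,28.5,200],.127,op=.95,n=10,start=p,step=25)
E
```

```text
-0.002 0.0112 0.0033 -0.0624 0.95; -0.0027 0.0111 0.0033 -0.0624 0.95; -0.0034 0.0109 0.0033 -0.0624 0.95; -0.0041 0.0106 0.0033 -0.0624 0.95; -0.0047 0.0104 0.0033 -0.0624 0.95
-0.0054 0.01 0.0033 -0.0624 0.95; -0.006 0.0097 0.0033 -0.0624 0.95; -0.0065 0.0093 0.0033 -0.0624 0.95; -0.0071 0.0089 0.0033 -0.0624 0.95; -0.0077 0.0084 0.0033 -0.0624 0.95
end [544.5  28.5 200. ] 0.127
```

Request:
{"method": "drive_tool", "body": {"series": "0 0 -0.0175 0 0.4; 0 0 -0.0175 0 0.4; -0.002 0.0112 0.0033 -0.0624 0.5; -0.0027 0.0111 0.0033 -0.0624 0.95; -0.0034 0.0109 0.0033 -0.0624 0.95"}}

```text
t: 20.2
tcp_pos: [595.4, 90.3, 225.3]
orientation: [0.988, -0.153, 0.0, -0.0]
wrist_force: [0.2, -0.4, 0.2]
opening: 80.3
grasp_force: 0.0
```

Request:
{"method": "drive_tool", "body": {"series": "-0.0041 0.0106 0.0033 -0.0624 0.95; -0.0047 0.0104 0.0033 -0.0624 0.95; -0.0054 0.01 0.0033 -0.0624 0.95; -0.006 0.0097 0.0033 -0.0624 0.95; -0.0065 0.0093 0.0033 -0.0624 0.95"}}

```text
t: 20.62
tcp_pos: [559.6, 45.8, 208.6]
orientation: [1.0, 0.003, 0.0, -0.0]
wrist_force: [-0.3, -0.1, -0.1]
opening: 91.6
grasp_force: 0.0
```

Request:
{"method": "drive_tool", "body": {"series": "-0.0071 0.0089 0.0033 -0.0624 0.95; -0.0077 0.0084 0.0033 -0.0624 0.95; 0 0 0 0 0.95; 0 0 0 0 0.95; 0 0 0 0 0.95"}}

```text
t: 21.03
tcp_pos: [546.2, 28.8, 202.1]
orientation: [0.998, 0.062, 0.0, -0.0]
wrist_force: [-0.3, 0.0, 0.0]
opening: 91.7
grasp_force: 0.0
```

```bash
python3 - <<'E'
from fit import *
import pickle
obs=pickle.load(open("obs.pkl","rb")); obs=[o for o in obs if o[0] in("cup_mouth","squeeze_point")]; b=[o for o in pickle.load(open("b8.pkl","rb")) if o[0]!="cap_grip"]
p=optics.camera("wrist"); save(p,"w9.png"); arc(); top=optics.camera("scene"); save(top,"s9.png")
for t in["yoke_hinge","cap_grip","squeeze_point"]:
    r=optics.pinpoint(p,t)
    for q in r[:2]: print(t,np.round(q["pixel"],1),round(q["conf"],2), atz(p,q["pixel"],60).round(1))
    if r and r[0]["conf"]>.5: b.append((t,*ray(p,r[0]["pixel"])))
v=fit(b+obs)
print(proj(p,[548.2,28.9,60]))
E
```

```text
21.0833 [546.3  28.9 202. ] r 169.5 yoke left 0.5 yaw 0.125 F [ 0.4  0.3 -0.8] M [ 0.04  0.17 -0.01] op 91.6 g 0.0 j7 -1.23
yoke_hinge [ 54.  109.5] 0.85 [605.1 247.6  60. ]
yoke_hinge [163.3 115.8] 0.24 [613.1 131.4  60. ]
cap_grip [134.5 121.2] 0.62 [603.6 162.1  60. ]
cap_grip [248.3 186.2] 0.38 [546.9  31.3  60. ]
squeeze_point [249.4 184.8] 0.69 [548.7  30.2  60. ]
squeeze_point [322.  300.2] 0.26 [406.9 -82.5  60. ]
cup_mouth 2.7; yoke_hinge 1.1; squeeze_point 3.1; gun 3.7; cup_mouth 0.6; yoke_hinge 0.7; yoke_hinge 1.8; cap_grip 0.0; squeeze_point 0.6; cup_mouth 4.4; squeeze_point 1.9; cup_mouth 0.3; squeeze_point 1.6; 
v [ 6.17056e+02  1.17218e+02 -1.25900e+00  1.17000e-01 -7.85670e+01
 -6.59651e+02  1.73130e+02]
cup_mouth [617.1 117.2 148.7]
yoke_hinge [608.9 186.7 148.7]
cap_grip [611.2 116.8 171.9]
squeeze_point [548.3  29.6  58.7]
[250.47042184 185.37983384]
```

View pics/w9.png

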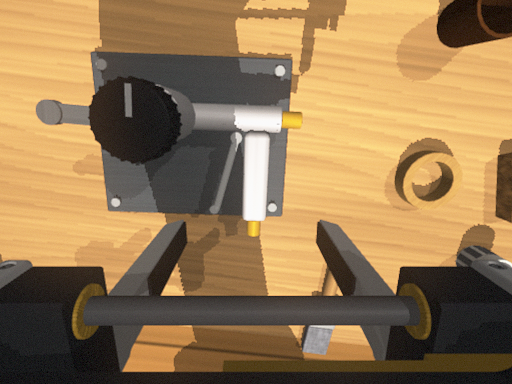

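Request:
{"method": "drive_tool", "body": {"series": "-0.002 0.0012 0.02 0 0.95; 0 0 0.025 0 0.95; 0 0 0.025 0 0.95; 0 0 0.025 0 0.95; 0 0 0 0 0.95"}}

```text
t: 21.7
tcp_pos: [541.8, 26.8, 103.0]
orientation: [0.998, 0.063, -0.003, 0.001]
wrist_force: [-1.4, 0.4, -0.5]
opening: 91.8
grasp_force: 0.0
```

Request:
{"method": "drive_tool", "body": {"series": "0 0 0.015 0 0.95; 0 0 0.015 0 0.95; 0 0 0.015 0 0.95; 0 0 0 0 0.95; 0 0 0 0 0.95"}}

```text
t: 22.12
tcp_pos: [544.2, 26.6, 62.5]
orientation: [0.998, 0.063, -0.0, 0.0]
wrist_force: [0.7, -0.4, 0.2]
opening: 91.7
grasp_force: 0.0
```

```bash
python3 -c "
from h import *
arc()"
```

```text
22.1167 [544.2  26.6  62.5] r 172.4 yoke left 0.506 yaw 0.126 F [ 0.7 -0.4  0.2] M [-0.08  0.1   0.  ] op 91.7 g 0.0 j7 -1.07
```

Request:
{"method": "drive_tool", "body": {"series": "0 -0.001 0 0 0.5; 0 0 0 0 -0.3; 0 0 0 0 -0.3; 0 0 0 0 -0.3; 0 0 0 0 -0.3"}}

```text
t: 22.53
tcp_pos: [543.7, 28.2, 62.0]
orientation: [0.998, 0.063, 0.0, -0.0]
wrist_force: [-2.1, 3.9, 2.7]
opening: 61.4
grasp_force: 2.2
```

Request:
{"method": "drive_tool", "body": {"series": "0 0 0 0 -0.3; 0 0 0 0 -0.3; 0 0 0 0 -0.3; 0 0 0 0 -0.3; 0 0 0 0 -0.3"}}

```text
t: 22.95
tcp_pos: [543.0, 29.9, 61.6]
orientation: [0.998, 0.064, -0.001, -0.001]
wrist_force: [-7.3, 14.4, 3.9]
opening: 39.2
grasp_force: 29.9
```

```bash
python3 -c "
from h import *
arc()
p=optics.camera('wrist'); save(p,'w10.png'); cv2.imwrite('pics/w10c.png',cv2.resize(p['color'][20:300,50:400,::-1],None,fx=2,fy=2))"
```

```text
22.95 [543.   29.9  61.6] r 169.7 yoke left 0.52 yaw 0.128 F [-7.3 14.4  3.9] M [ 3.47  1.54 -0.28] op 39.2 g 29.9 j7 -1.08
```

View pics/w10c.png

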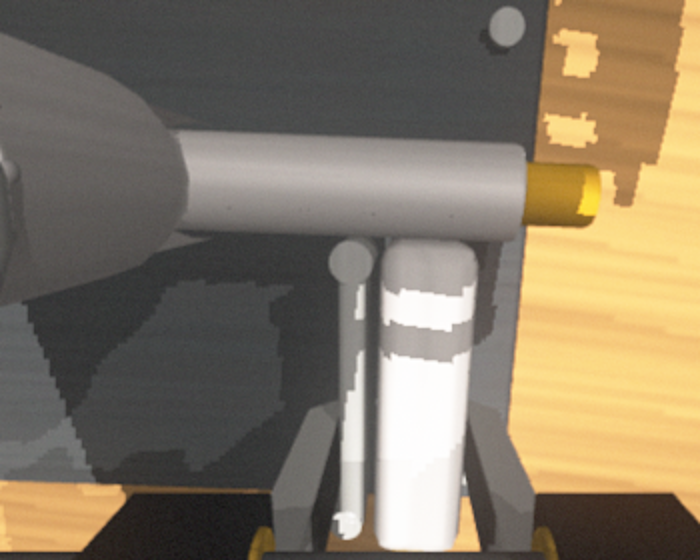

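Request:
{"method": "drive_tool", "body": {"series": "0 0 0 0 -0.3; 0 0 0 0 -0.3; 0 0 0 0 -0.3; 0 0 0 0 -0.3; 0 0 0 0 -0.3"}}

```text
t: 23.42
tcp_pos: [543.0, 29.9, 61.6]
orientation: [0.998, 0.064, -0.001, -0.001]
wrist_force: [-5.8, 14.1, 4.8]
opening: 38.9
grasp_force: 29.9
```

Request:
{"method": "drive_tool", "body": {"series": "0 0 0 0 -0.3; 0 0 0 0 -0.3; 0 0 0 0 -0.3; 0 0 0 0 -0.3; 0 0 0 0 -0.3"}}

```text
t: 23.83
tcp_pos: [543.0, 29.9, 61.5]
orientation: [0.998, 0.064, -0.001, -0.001]
wrist_force: [-5.9, 14.6, 3.8]
opening: 39.1
grasp_force: 29.9
```

Request:
{"method": "drive_tool", "body": {"series": "0 0 0 0 0.95; 0 0 0 0 0.95; 0 0 0 0 0.95; 0 0 0 0 0.95; 0 0 0 0 0.95"}}

```text
t: 24.25
tcp_pos: [544.3, 27.8, 61.9]
orientation: [0.998, 0.063, 0.001, 0.0]
wrist_force: [2.1, 3.0, -0.5]
opening: 68.8
grasp_force: 1.6
```

Request:
{"method": "drive_tool", "body": {"series": "0 0 0 0 0.95; 0 0 0 0 0.95; 0 0 0 0 0.95; 0 0 -0.015 0 0.95; 0 0 -0.02 0 0.95"}}

```text
t: 24.67
tcp_pos: [542.5, 27.0, 95.9]
orientation: [0.998, 0.063, -0.002, 0.001]
wrist_force: [-0.7, 0.8, -0.3]
opening: 91.9
grasp_force: 0.0
```

Request:
{"method": "drive_tool", "body": {"series": "0 0 -0.03 0 0.95; 0 0 -0.035 0 0.95; 0 0 -0.035 0 0.95; 0 0 -0.02 0 0.95; 0 0 0 0 0.95"}}

```text
t: 25.08
tcp_pos: [545.1, 27.0, 220.4]
orientation: [0.998, 0.063, 0.002, -0.0]
wrist_force: [0.1, 0.8, 0.4]
opening: 91.9
grasp_force: 0.0
```

```bash
python3 - <<'E'
from h import *
arc(); p=optics.camera("wrist"); q=optics.camera("scene")
a=p["color"][40:270,20:370]; b=cv2.resize(q["color"][120:250,210:350],(350,325))
a=np.vstack([a,np.zeros((95,350,3),np.uint8)]); cv2.imwrite("pics/f.png",np.hstack([a,b])[:,:,::-1])
E
```

```text
25.0833 [545.1  27.  220.4] r 171.6 yoke left 0.502 yaw 0.126 F [0.1 0.8 0.4] M [-0.05  0.12 -0.05] op 91.9 g 0.0 j7 -1.24
```

View pics/f.png

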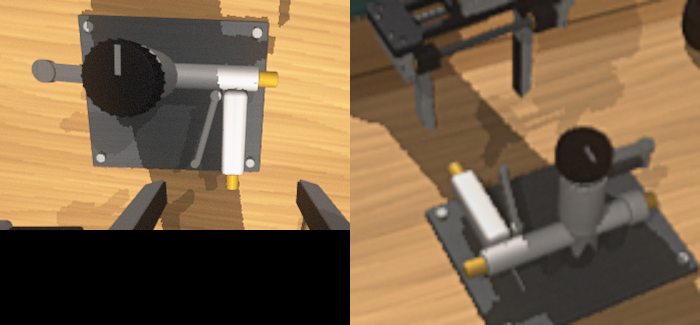

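```bash
python3 -c "
from plant import arm
print(arm.job_done())"
```

```text
the job is handed in; nothing more can be done
None
```

The job is handed in at about 25 s: the slim strainer stands upright in the cup and the cap is swung over and screwed down to its stop. The trigger was then squeezed fully for about 1 s and let go, and the bystanders were not touched.

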